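# Set the colorimeter filter and hold the chamber lid open

### The arm

A 6-joint arm with a two-finger parallel gripper is mounted at the origin on the work surface. World frame = base frame: x ahead of the robot, y to its left, z up, the work surface at z = 0. Lengths are in mm, angles in rad, forces in N, time in s.
With the tool pointing down it reaches from about 400 to 925 mm from the base axis. Payload 12.5 kg.
Tool frame: the origin (TCP) lies midway between the tips of the shut fingers; the grasp point (between the pads) lies 19 mm behind it; z points along the fingers, y is the line along which they close (so a half turn about z gives the same grasp; the last joint's range is limited). The gripper opens to 95 mm and grips with 3 to 60 N. Pads are 20 mm wide; open, the fingers measure 119 mm over their backs; the gripper's body (75 mm by 180 mm) begins 59 mm behind the grasp point.
Start: joints at [1.171, 0.491, 1.559, -0, 1.092, -0.106], TCP at [180.978, 598.242, 214.661] pointing down, gripper open.
Joint ranges: [-3.1, 3.1], [-0.84, 2.19], [0.05, 2.79], [-1.13, 4.28], [0.06, 2.93], [-2.69, 2.69]. Speed limits (rad/s): [2.22, 2.22, 2.79, 3.14, 3.14, 3.14].

### API

Orientations are given as [roll, pitch, yaw] about the fixed x, y, z axes, in that order (R = Rz(yaw) Ry(pitch) Rx(roll)).
In Python, from cell import env gives the robot as it stands.
- The arm moves only by the tool carry_out, never from a script. Its argument "series" is a list of rows, each a list of 4 numbers: the shift along the world's x, y, z normalised to -1 to 1, where 1 is 5 cm, then the turn about the world's z normalised to -1 to 1, where 1 is 6 degrees. In form: [[x, y, z, turn], ...]. A call has exactly 5 rows; each row shifts and turns the commanded pose from where the row before left it; what a row does not reach is not made up. A row lasts 1/10 s, in which the tool goes at most 50 mm and 8.59 degrees, less where a joint would pass 70% of its speed; a pose out of reach is approached as far as the arm can. A call with a number of a shift or a turn outside -1 to 1 is refused whole. A call with a gripper value outside its range is refused whole. "fingers" is the closure, from -1 (fully open) to 1 (shut), set as the call begins (left out, the last holds). The fingers move at their own pace and stop on an object; the grip force is fixed at half the most. Time passes only in rows, so rows that do not move let the fingers close, or fill a call up. It gives the time, the measured TCP pose, the force, the opening and the grip force at its end, in the units of the state.
- env.state(): the state, without advancing time (a new reading comes with each control period).
- env.read_camera(name): name is "scene" or "top" or "wrist"; returns the picture (384x512x3 uint8, red, green, blue); there is no depth.
- env.calibration(name): a dict with "K" (3x3 intrinsics, pixels), "pose" (4x4, takes a point from camera to world coordinates). Camera axes: x right, y down, z forward; pixel columns grow to the right and rows downward; lengths in mm; the calibration is good to about 2 mm. A picture is of the moment at which its call begins: read the wrist's pose just before it. calibration takes no time and is no camera call; for the wrist camera it gives the pose at the moment of the call.
- env.job_done(): hands the job in; it is judged then, once.
Trained networks look in the newest picture that a camera, given by its name, has taken for a name from the list of things; names that differ only in an ending like _2 or _b are one class to them, and where a whole thing is asked for, a point or a joint stands for the part that bears it (a point fixed in the world has none). Each returns a list of dicts, best first, with "conf" (0 to 1); they miss things now and then, are a little off and sometimes report something else, mostly with a low value. They report only what shows in the picture. A call takes as long as a camera call. They do not tell look-alikes from the thing itself.
- env.look_for(camera, label): "position" ([row, column] as shares, 0 to 1, of the picture: columns of its width, rows of its height, amid what is visible of it).
The state is a dict: "t": time; "joints": joint angles; "qvel": joint speeds; "tau": joint torques, N m; "eef_pos": TCP position; "tcp_rot": TCP orientation; "ft_force": force on the tool from outside, world axes, zero at the start; "moment": the same for the moment, N m; "opening": opening from 0.0 (shut) to 1.0 (fully open); "grip_force": force on a finger pad.
Only numpy, scipy, OpenCV 4.12 (cv2) and the standard library are available. Lean on these libraries where they do the work, as an engineer would, in place of code of your own. Each camera call takes 0.05 s, during which the arm holds its last target. There are 200 camera calls.

### The job

Get the colorimeter ready for my next cuvette: with its chamber lid still shut, turn the filter dial on top until it clicks home with the green dot at the white arrow. Then lift the sprung chamber lid and keep holding it open at 60 degrees from closed, so that I can drop the cuvette in while the lid still shades the well; finish there with the gripper still holding it, as it snaps shut when let go. Leave the bottles, the jar and the cuvette rack where they stand.

Things in the scene. Friction and masses are not known exactly. Their poses are not given: they have to be found in the camera images.
- colorimeter: Fixed instrument: pale case 230 mm deep (x), 280 mm wide (y), flat deck on top 80 mm above the bench, sloping front panel with a display along its -x edge. Origin: centre of the underside; x from front to back, y to the left seen from the front. On the deck: filter dial (right half, y = -74 mm) and black sample chamber with lid (left half, y = +68 mm).
- filter_dial (a joint): Dial angle (rad), anticlockwise from above, endless. Black disc, 104 mm wide, top 87 mm above the bench; six 20 mm dots 40 mm from its centre, anticlockwise green, yellow, orange, red, violet, blue. At 0 or any whole turn green is at the white arrow on the deck, at the dial's front (-x) edge. A detent every 60 degrees (0.06 N m) pulls the dial to the nearest click when let go.
- dial_grip (a point): Point to grip: on the dial's axis, 23 mm above the disc, 8 mm below the top of the grey bar grip. The bar stands across the disc's centre, 14 mm thick, 54 mm long, 31 mm high above the disc; it runs along this point's x axis, in line with the green dot (which lies towards -x).
- green_dot (a point): Centre of the green dot on the dial.
- selected_spot (a point): Fixed point above the deck where the dot at the white arrow lies: green is selected when the green dot's centre is here.
- lid_angle (a joint): Opening angle of the chamber lid (rad): 0 shut, growing as the front edge rises, stop at 1.75. 60 degrees = 1.047. A spring and its weight push the lid shut: about 3 N at the grip point at 60 degrees.
- chamber_lid: The dark lid of the sample chamber, 112 mm (x) x 96 mm (y) x 8 mm, hinged along its far (+x) edge, with a blue fin to grip on top near its front edge. Origin on the hinge axis at the middle of the lid's width; at 0 its axes are those of the colorimeter. Shut, its underside is 22 mm above the deck; its front edge overhangs the chamber by 12 mm.
- lid_grip (a point): Point to grip in the blue fin (14 mm thick along y, 36 mm long along x, 34 mm high above the lid): on its middle plane, 21 mm above the lid's top face, 13 mm below the fin's top, 78 mm from the hinge along the lid. It moves with the lid.
- lid_axis (a point): Fixed point on the lid's hinge axis (which runs along the colorimeter's y), 102 mm above the bench, in the middle of the lid's width.
- dropper_left: Loose white dropper bottle with a yellow tip, 48 mm diameter, 135 mm tall, standing to the left of the colorimeter. Origin: centre of its underside.
- dropper_right: Loose brown dropper bottle with an orange tip, 48 mm diameter, 135 mm tall, standing to the right of the colorimeter. Origin: centre of its underside.
- jar: Loose white jar with a pink lid, 66 mm diameter, 75 mm tall, to the left of the colorimeter. Origin: centre of its underside.
- cuvette_rack: Loose blue block, 50 x 120 x 30 mm, with eight clear cuvettes standing in it (top 48 mm above the bench), behind the colorimeter. Origin: centre of its underside.
Things that resemble listed ones, but are neither listed nor needed, are in the scene too. There is more than one size of the cuvette_rack; the job needs the middle-sized.

How it is judged:
By the outcome, as a careful person would: the job done as asked, in the order asked, and still so for the second after the job is handed in, while the arm keeps its last pose, push and grip.
It also fails if it takes over 72 s, if anything falls off the work surface, if the arm or the gripper's body presses on something with over 40 N, if the wrist force passes 120 N, or if a joint passes its speed limit or range.

## Working session

There is one attempt and no reset: what is moved stays moved. The work goes in short steps, Python scripts to look and compute and a tool call to move; the robot and the scene stay as the last step left them, time stands still between calls to the robot, and variables do not carry over. Pictures are saved under pics/ and viewed, at most 10 in all, crops included, and the job is handed in when it is done.

Besides the shell and the picture viewer there is one more tool, called after ">>>" by a JSON object that holds its "fn" and its "kwargs", one argument or row to a line. carry_out: Moves the arm, as the interface text tells. Its arguments: {"type":"object","properties":{"series":{"type":"array","items":{"type":"array","items":{"type":"number","minimum":-1,"maximum":1}}},"fingers":{"type":"number"}},"required":["series"]}

```bash
ls; mkdir -p pics
python3 - <<'E'
from cell import env
import cv2,numpy as np
for n in("scene","top"):
    im=env.read_camera(n); cv2.imwrite(f"pics/{n}0.png",im[:,:,::-1])
    c=env.calibration(n); print(n,np.round(c["K"],1).tolist(),np.round(c["pose"],3).tolist())
    for l in("colorimeter","green_dot","dial_grip","lid_grip","chamber_lid","selected_spot"):
        print(l,[(round(d["position"][0]*384),round(d["position"][1]*512),round(d["conf"],2)) for d in env.look_for(n,l)][:3])
print(env.state())
E
```

```text
pics
scene [[427.6, 0.0, 254.7], [0.0, 427.6, 195.7], [0.0, 0.0, 1.0]] [[0.718, 0.5, -0.484, 1248.092], [0.696, -0.515, 0.5, -558.719], [0.0, -0.696, -0.718, 979.934], [0.0, 0.0, 0.0, 1.0]]
colorimeter [(182, 233, 0.98)]
green_dot [(187, 221, 0.58)]
dial_grip [(186, 219, 0.63)]
lid_grip [(158, 251, 0.97)]
chamber_lid [(160, 253, 0.96)]
selected_spot [(184, 232, 0.58), (160, 252, 0.33)]
top [[445.9, 0.0, 253.4], [0.0, 445.9, 196.0], [0.0, 0.0, 1.0]] [[-0.01, -0.974, 0.226, 378.872], [-1.0, 0.01, -0.003, 23.935], [0.0, -0.226, -0.974, 1225.237], [0.0, 0.0, 0.0, 1.0]]
colorimeter [(250, 224, 0.56)]
green_dot [(235, 255, 0.72)]
dial_grip [(237, 248, 0.75)]
lid_grip [(235, 197, 0.81)]
chamber_lid [(235, 196, 0.98), (250, 225, 0.16)]
selected_spot [(250, 225, 0.81)]
{'t': 0.7, 'joints': array([ 1.17137539e+00,  4.90888720e-01,  1.55891813e+00,  2.40980193e-05,
        1.09171277e+00, -1.05622533e-01]), 'qvel': array([-0.00142284,  0.00131382,  0.00023584,  0.00152902,  0.00018441,
        0.0006425 ]), 'tau': array([-3.69917534e-04, -6.12335730e+01, -2.58404267e+01,  6.92846929e-02,
        4.44517122e-02,  2.22516712e-05]), 'eef_pos': array([180.98195946, 598.22843244, 214.66169955]), 'tcp_rot': array([ 3.14151777e+00, -1.35672479e-05,  2.84778314e+00]), 'ft_force': array([ 0.13344168, -0.94302908,  0.6847835 ]), 'moment': array([ 5.86158321e-05, -1.10289377e-02,  1.66037626e-03]), 'grip_force': 0.0, 'opening': 1.0008648899679249}
```

Run:
```python
import cv2
a=cv2.imread("pics/top0.png");b=cv2.imread("pics/scene0.png")
cv2.imwrite("pics/topc.png",cv2.resize(a[170:320,140:340],None,fx=4,fy=4,interpolation=cv2.INTER_CUBIC))
```

```text
(no output)
```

View pics/scene0.png

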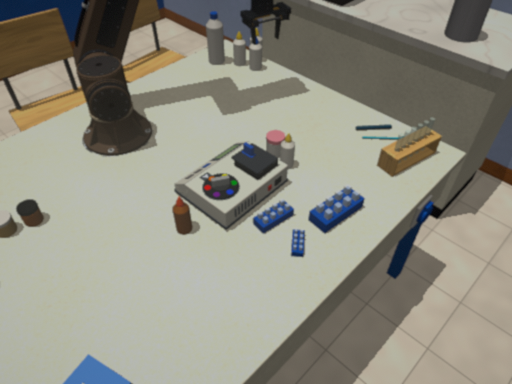

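View pics/topc.png

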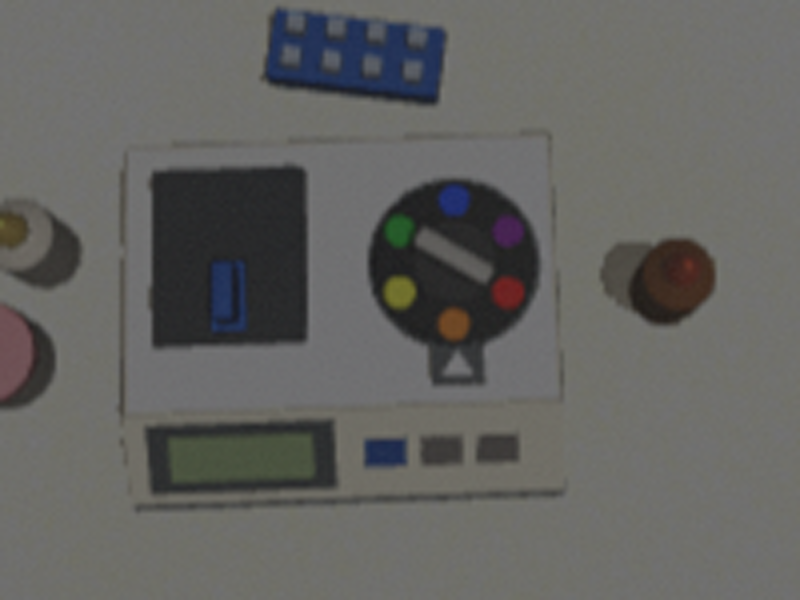

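The scene view shows the colorimeter at about (233,182) px (col,row), with the dial at (221,186) and the lid at (253,160). In the top crop the orange dot is at the arrow and green is upper left, so the dial needs +120° anticlockwise. There are three blue racks in the scene view at (273,216), (337,206) and (298,242). The middle-sized one is (273,216), directly behind the instrument. I won't reach for any of them.

```bash
cat > h.py <<'E'
import numpy as np, cv2
from cell import env
def onplane(cal,px,z):
    K=np.array(cal["K"]);T=np.array(cal["pose"])
    d=T[:3,:3]@np.linalg.solve(K,[px[0],px[1],1.]); return (T[:3,3]+d*(z-T[2,3])/d[2])[:2]
def project(cal,P):
    K=np.array(cal["K"]);T=np.array(cal["pose"]); p=K@(T[:3,:3].T@(np.asarray(P,float)-T[:3,3])); return p[:2]/p[2]
E
python3 - <<'E'
from h import *
from scipy.optimize import least_squares
c=env.calibration("top")
px=lambda x,y:((x+.5)/4-.5+140,(y+.5)/4-.5+170)
dots=dict(green=(400,231),yellow=(400,292),orange=(453.5,324),red=(508,292),violet=(508,231),blue=(454,200))
P=np.array([onplane(c,px(*v),87) for v in dots.values()]);ctr=P.mean(0);v=P-ctr
print("dial",ctr,np.linalg.norm(v,axis=1).round(1))
a=np.degrees(np.arctan2(v[:,1],v[:,0])); d0=(a-60*np.arange(6)-a[0]+180)%360-180+a[0]; print("green dir",d0.round(1),d0.mean())
for n,q in dict(tl=(126,150),tr=(549,133),br=(562,399),bl=(123,414)).items(): print(n,onplane(c,px(*q),80).round(1))
for n,q in dict(tl=(151,172),tr=(304,168),br=(306,342),bl=(152,347)).items(): print("lid",n,onplane(c,px(*q),110).round(1))
for n,q in dict(tl=(213,262),bl=(213,323),tr=(235,262),br=(235,321)).items(): print("fin",n,onplane(c,px(*q),144).round(1))
E
```

```text
dial [540.79961152  22.59450352] [40.  39.7 40.1 39.8 40.1 40. ]
green dir [59.8 59.1 59.  59.8 58.9 59.3] 59.34209111113069
tl [617.5 236.7]
tr [626.  -40.7]
br [453.2 -45.2]
bl [446.6 233.3]
lid tl [596.8 214.8]
lid tr [598.4 117.5]
lid br [488.  115.2]
lid bl [485.9 211.1]
fin tl [533.8 169.6]
fin bl [496.7 168.8]
fin tr [533.7 156.2]
fin br [497.8 155.5]
```

Run:
```python
from h import *
c=env.calibration("scene")
for b,t in (((216,63),(213,12)),((239,66),(239,33)),((256,69),(254,30))):
    p=onplane(c,b,0); hs=np.arange(50,400,5); h=hs[np.argmin([abs(project(c,[*p,h])[1]-t[1]) for h in hs])]
    print(p.round(),h)
print(project(c,env.state()["eef_pos"]))
```

```text
[-127.  606.] 230
[-32. 660.] 155
[ 41. 694.] 180
[264.87295407  40.41620804]
```

>>> {"fn": "carry_out", "kwargs": {
  "series": [
    [0,0,0.6,-1],
    [0,0,0.6,-1],
    [0,0,0.5,-1],
    [0,0,0.3,-1],
    [0,0,0,-1]
  ],
  "fingers": -1
}}

```text
t: 1.2
eef_pos: [181.2, 598.8, 317.3]
tcp_rot: [3.138, -0.002, 2.32]
ft_force: [0.7, -0.7, 0.6]
opening: 1.0
grip_force: 0.0
```

>>> {"fn": "carry_out", "kwargs": {
  "series": [
    [0.48,-0.77,0,-0.82],
    [0.48,-0.77,0,-0.82],
    [0.48,-0.77,0,-0.82],
    [0.48,-0.77,0,-0.82],
    [0.48,-0.77,0,-0.82]
  ]
}}

```text
t: 1.7
eef_pos: [301.5, 404.1, 314.8]
tcp_rot: [3.141, -0.0, 1.892]
ft_force: [0.7, 0.3, -0.2]
opening: 0.997
grip_force: 0.0
```

>>> {"fn": "carry_out", "kwargs": {
  "series": [
    [0.48,-0.77,0,-0.82],
    [0.48,-0.77,0,-0.82],
    [0.48,-0.77,0,-0.82],
    [0.48,-0.77,0,-0.82],
    [0.48,-0.77,0,-0.82]
  ]
}}

```text
t: 2.2
eef_pos: [421.6, 211.5, 314.9]
tcp_rot: [3.141, -0.0, 1.462]
ft_force: [0.8, -0.2, 0.5]
opening: 0.999
grip_force: 0.0
```

>>> {"fn": "carry_out", "kwargs": {
  "series": [
    [0.48,-0.77,-0.4,-0.82],
    [0.48,-0.77,-0.4,-0.82],
    [0.48,-0.77,-0.4,-0.82],
    [0.48,-0.77,-0.4,-0.82],
    [0.48,-0.77,-0.2,-0.82]
  ]
}}

```text
t: 2.7
eef_pos: [541.2, 18.9, 223.2]
tcp_rot: [-3.14, 0.001, 1.032]
ft_force: [0.7, 1.0, 1.0]
opening: 1.001
grip_force: 0.0
```

Run:
```python
from h import *
for i in range(6): env.read_camera("top")
c=env.calibration("wrist"); im=env.read_camera("wrist"); cv2.imwrite("pics/w1.png",im[:,:,::-1])
s=env.state(); print(s["t"],s["eef_pos"],np.degrees(s["tcp_rot"]))
import pickle; pickle.dump(c,open("w1.pkl","wb"))
```

```text
3.05 [540.60111319  21.66656535 225.18898027] [ 1.79966515e+02 -1.97964618e-02  5.94598172e+01]
```

View pics/w1.png

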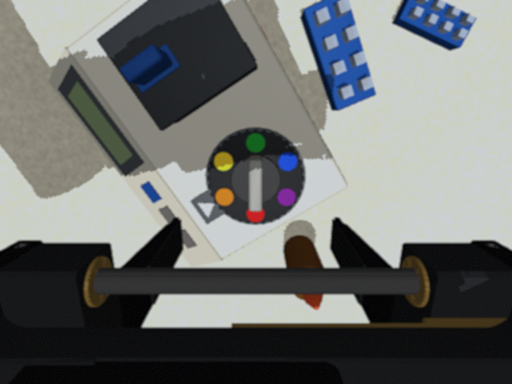

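The wrist view has the dial centred at about (255,177) px, with green at (256,142) and the bar running vertically in line with the tool. The fin is at about (150,66).

Run:
```python
from h import *
import pickle
c=pickle.load(open("w1.pkl","rb")); im=cv2.imread("pics/w1.png"); hsv=cv2.cvtColor(im,cv2.COLOR_BGR2HSV)
P=[]
for x,y in((256,142),(223,161),(224,197),(256,215),(286,197),(287,161)):
    m=np.zeros(im.shape[:2],np.uint8);cv2.circle(m,(x,y),13,1,-1)
    m=m*((hsv[...,1]>110)&(hsv[...,2]>70)); ys,xs=np.nonzero(m); P.append(onplane(c,(xs.mean(),ys.mean()),87)); print(len(xs),xs.mean().round(1),ys.mean().round(1))
P=np.array(P);print(P.round(1))
ctr=np.delete(P,3,0); 
A=np.c_[2*ctr,np.ones(5)];s=np.linalg.lstsq(A,(ctr**2).sum(1),rcond=None)[0];print("ctr",s[:2],np.linalg.norm(P-s[:2],axis=1))
v=P-s[:2];a=np.degrees(np.arctan2(v[:,1],v[:,0]));print(((a-60*np.arange(6)+180)%360-180).round(1))
for n,q in dict(back_l=(240,0),back_r=(346,184),fr=(221,259),fl=(68,48),).items(): print(n,onplane(c,q,80).round(1))
m=((hsv[...,0]>105)&(hsv[...,0]<120)&(hsv[...,1]>150)).astype(np.uint8);m[:, :110]=0;m[100:]=0;m[:,190:]=0
b=cv2.boundingRect(m);print(b);x,y,w,h=b
cv2.imwrite("pics/fin.png",cv2.resize(im[0:150,60:270],None,fx=3.8,fy=3.8,interpolation=cv2.INTER_CUBIC))
```

```text
281 255.2 142.3
318 223.0 161.2
293 224.0 196.4
206 255.1 215.4
282 286.0 196.6
327 287.3 161.4
[[561.1  58.3]
 [521.1  58.5]
 [500.9  24.5]
 [519.2 -12.4]
 [560.2 -10.6]
 [580.4  23.3]]
ctr [540.7277926   24.07491772] [39.84460501 39.64725717 39.79167832 42.37496208 39.74864061 39.6904985 ]
[59.3 59.6 59.4 59.5 59.3 58.9]
back_l [616.5 180.6]
back_r [624.9 -34.1]
fr [453.5 -42.2]
fl [448.2 231.6]
(120, 44, 60, 49)
```

View pics/fin.png

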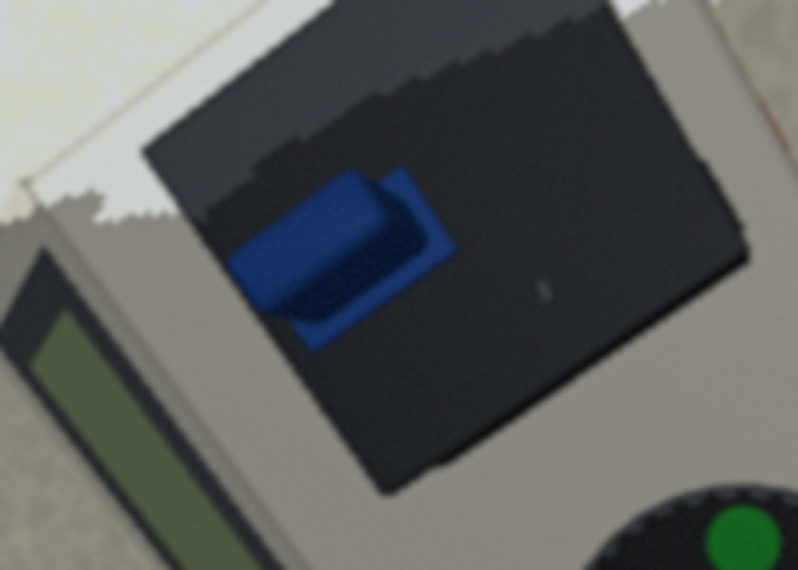

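Both cameras agree on the dial centre, (540.8, 23.8), and on the bar direction of 59.4°, which matches the tool yaw. Descending now to grip the bar.

>>> {"fn": "carry_out", "kwargs": {
  "series": [
    [0,0.04,-0.6,0],
    [0,0,-0.6,0],
    [0,0,-0.6,0],
    [0,0,-0.45,0],
    [0,0,-0.3,0]
  ]
}}

```text
t: 3.55
eef_pos: [540.3, 24.0, 96.3]
tcp_rot: [-3.141, 0.0, 1.038]
ft_force: [0.5, -1.1, -0.2]
opening: 1.002
grip_force: 0.0
```

>>> {"fn": "carry_out", "kwargs": {
  "series": [
    [0,0,-0.08,0],
    [0,0,0,0],
    [0,0,0,0],
    [0,0,0,0],
    [0,0,0,0]
  ]
}}

```text
t: 4.05
eef_pos: [541.2, 22.8, 93.9]
tcp_rot: [3.14, -0.001, 1.036]
ft_force: [-0.7, 0.2, -0.7]
opening: 0.998
grip_force: 0.0
```

>>> {"fn": "carry_out", "kwargs": {
  "series": [
    [0,0,0,0],
    [0,0,0,0],
    [0,0,0,0],
    [0,0,0,0],
    [0,0,0,0]
  ],
  "fingers": 1
}}

```text
t: 4.55
eef_pos: [541.0, 22.7, 93.1]
tcp_rot: [3.142, 0.0, 1.036]
ft_force: [0.2, 0.1, 0.9]
opening: 0.638
grip_force: 0.0
```

>>> {"fn": "carry_out", "kwargs": {
  "series": [
    [0,0,0,0],
    [0,0,0,0],
    [0,0,0,0],
    [0,0,0,0],
    [0,0,0,0]
  ]
}}

```text
t: 5.05
eef_pos: [541.0, 22.7, 93.2]
tcp_rot: [3.142, 0.0, 1.036]
ft_force: [-0.2, 0.1, 1.0]
opening: 0.218
grip_force: 0.0
```

>>> {"fn": "carry_out", "kwargs": {
  "series": [
    [0,0,0,0],
    [0,0,0,0],
    [0,0,0,0],
    [0,0,0,0],
    [0,0,0,0]
  ]
}}

```text
t: 5.55
eef_pos: [540.3, 23.1, 93.1]
tcp_rot: [-3.14, 0.0, 1.036]
ft_force: [-4.4, 3.6, 3.6]
opening: 0.146
grip_force: 30.0
```

>>> {"fn": "carry_out", "kwargs": {
  "series": [
    [-0.01,0.01,0,0.5],
    [0,0,0,0.9],
    [0,0,0,0.9],
    [0,0,0,0.9],
    [0,0,0,0.9]
  ]
}}

```text
t: 6.05
eef_pos: [540.7, 23.0, 93.2]
tcp_rot: [3.141, 0.0, 1.469]
ft_force: [1.0, -0.7, 0.6]
opening: 0.143
grip_force: 30.0
```

>>> {"fn": "carry_out", "kwargs": {
  "series": [
    [0,0,0,0.9],
    [0,0,0,0.9],
    [0,0,0,0.9],
    [0,0,0,0.9],
    [0,0,0,0.9]
  ]
}}

```text
t: 6.55
eef_pos: [541.2, 23.0, 93.2]
tcp_rot: [3.14, 0.001, 1.94]
ft_force: [3.7, 0.2, -2.4]
opening: 0.146
grip_force: 30.0
```

>>> {"fn": "carry_out", "kwargs": {
  "series": [
    [0,0,0,0.9],
    [0,0,0,0.9],
    [0,0,0,0.9],
    [0,0,0,0.9],
    [0,0,0,0.9]
  ]
}}

```text
t: 7.05
eef_pos: [541.6, 23.3, 93.2]
tcp_rot: [3.14, 0.002, 2.411]
ft_force: [4.3, 2.6, -3.4]
opening: 0.145
grip_force: 30.0
```

>>> {"fn": "carry_out", "kwargs": {
  "series": [
    [0,0,0,0.9],
    [0,0,0,0.9],
    [0,0,0,0.9],
    [0,0,0,0.9],
    [0,0,0,0.9]
  ]
}}

```text
t: 7.55
eef_pos: [541.8, 23.7, 93.2]
tcp_rot: [3.14, 0.003, 2.882]
ft_force: [6.1, 6.9, -4.3]
opening: 0.145
grip_force: 30.0
```

>>> {"fn": "carry_out", "kwargs": {
  "series": [
    [0,0,0,0.9],
    [0,0,0,0.9],
    [0,0,0,0.85],
    [0,0,0,0],
    [0,0,0,0]
  ]
}}

```text
t: 8.05
eef_pos: [541.9, 24.0, 93.2]
tcp_rot: [3.141, 0.003, -3.127]
ft_force: [5.7, 9.3, -4.2]
opening: 0.148
grip_force: 30.0
```

>>> {"fn": "carry_out", "kwargs": {
  "series": [
    [0,0,0,0],
    [0,0,0,0],
    [0,0,0,0],
    [0,0,0,0],
    [0,0,0,0]
  ]
}}

```text
t: 8.55
eef_pos: [541.9, 24.0, 93.2]
tcp_rot: [3.141, 0.003, -3.127]
ft_force: [5.7, 8.2, -3.5]
opening: 0.148
grip_force: 30.0
```

Now open, rise clear and check that the detent pulled it home.

>>> {"fn": "carry_out", "kwargs": {
  "series": [
    [0,0,0,0],
    [0,0,0,0],
    [0,0,0,0],
    [0,0,0,0],
    [0,0,0,0]
  ],
  "fingers": -1
}}

```text
t: 9.05
eef_pos: [540.5, 23.1, 93.2]
tcp_rot: [3.142, 0.0, -3.127]
ft_force: [0.7, 0.9, -1.0]
opening: 0.513
grip_force: 0.0
```

>>> {"fn": "carry_out", "kwargs": {
  "series": [
    [0,0,0,0],
    [0,0,0,0],
    [0,0,0.3,0],
    [0,0,0.6,0],
    [0,0,0.6,0]
  ]
}}

```text
t: 9.55
eef_pos: [540.2, 23.2, 168.7]
tcp_rot: [3.141, -0.001, -3.127]
ft_force: [-0.2, -0.6, -0.1]
opening: 0.932
grip_force: 0.0
```

>>> {"fn": "carry_out", "kwargs": {
  "series": [
    [-0.2,0.6,0.7,0],
    [-0.1,0.6,0.6,0],
    [-0.1,0.5,0,0],
    [-0.1,0.5,0,0],
    [0,0.5,0,0]
  ]
}}

```text
t: 10.05
eef_pos: [514.9, 159.2, 233.6]
tcp_rot: [3.141, 0.001, -3.126]
ft_force: [-0.7, 0.2, 0.2]
opening: 1.001
grip_force: 0.0
```

Run:
```python
from h import *
import pickle
for i in range(5): env.read_camera("top")
c=env.calibration("wrist"); im=env.read_camera("wrist"); cv2.imwrite("pics/w2.png",im[:,:,::-1])
pickle.dump(c,open("w2.pkl","wb"))
t=env.read_camera("top")[:,:,::-1]; cv2.imwrite("pics/top2.png",t)
s=env.state(); print(s["t"],s["eef_pos"],np.degrees(s["tcp_rot"]))
```

```text
10.4 [515.57356047 157.46437849 233.10104669] [-1.79996874e+02 -8.48451688e-03 -1.79178178e+02]
```

View pics/w2.png

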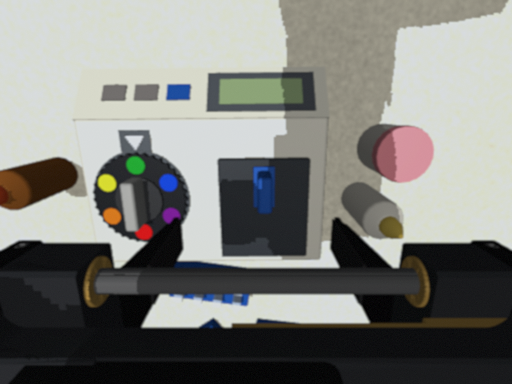

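The wrist view shows green (136,165) next to the arrow (135,142). The lid is at (264,207) and the fin at (264,190). Next I measure both precisely.

Run:
```python
from h import *
import pickle
c=pickle.load(open("w2.pkl","rb")); im=cv2.imread("pics/w2.png"); hsv=cv2.cvtColor(im,cv2.COLOR_BGR2HSV)
P=[]
for x,y in((136,165),(107,183),(112,216),(145,232),(171,216),(168,183)):
    m=np.zeros(im.shape[:2],np.uint8);cv2.circle(m,(x,y),12,1,-1)
    m=m*((hsv[...,1]>110)&(hsv[...,2]>70)); ys,xs=np.nonzero(m); P.append(onplane(c,(xs.mean(),ys.mean()),87))
P=np.array(P);Q=P[[0,1,2,5]];s=np.linalg.lstsq(np.c_[2*Q,np.ones(4)],(Q**2).sum(1),rcond=None)[0];ctr=s[:2]
v=P-ctr;a=np.degrees(np.arctan2(v[:,1],v[:,0]));print("ctr",ctr,np.linalg.norm(v,axis=1).round(1),((a-60*np.arange(6)-180+180)%360-180).round(1))
# front-deck edge: row transition per column
g=cv2.cvtColor(im,cv2.COLOR_BGR2GRAY).astype(float)
# lid dark region edges
for y in(170,180,225,240):
    r=g[y,200:325]; d=np.diff(r); i,j=d[:60].argmin()+200.5,d[60:].argmax()+260.5; print("lid row",y,i,j,onplane(c,(i,y),110).round(1),onplane(c,(j,y),110).round(1))
for x in(228,240,285,300):
    i=np.diff(g[135:185,x]).argmin()+135.5; print("lidfront",x,i,onplane(c,(x,i),110).round(1))
for x in(90,115,160,195,215): 
    d=np.abs(np.diff(g[108:128,x]));print("deck front",x,d.argmax()+108.5,onplane(c,(x,d.argmax()+108.5),80).round(1))
cv2.imwrite("pics/fin2.png",cv2.resize(im[110:260,80:320],None,fx=3.33,fy=3.33,interpolation=cv2.INTER_CUBIC))
```

```text
ctr [539.85516891  24.33223673] [39.5 39.7 39.6 41.1 38.6 39.7] [1.3 1.7 1.4 2.6 2.1 0.9]
lid row 170 217.5 309.5 [499.6 117.4] [498.1 212.1]
lid row 180 217.5 308.5 [510.3 117.2] [508.7 211.8]
lid row 225 220.5 306.5 [560.6 119.4] [559.1 213. ]
lid row 240 221.5 306.5 [578.5 120.2] [577.  214.1]
lidfront 228 157.5 [486.5 128.4]
lidfront 240 157.5 [486.3 140.6]
lidfront 285 157.5 [485.6 186.3]
lidfront 300 157.5 [485.3 201.6]
deck front 90 119.5 [452.6 -23.4]
deck front 115 119.5 [452.1   3.7]
deck front 160 119.5 [451.3  52.4]
deck front 195 118.5 [449.6  90.3]
deck front 215 111.5 [442.  112.1]
```

View pics/fin2.png

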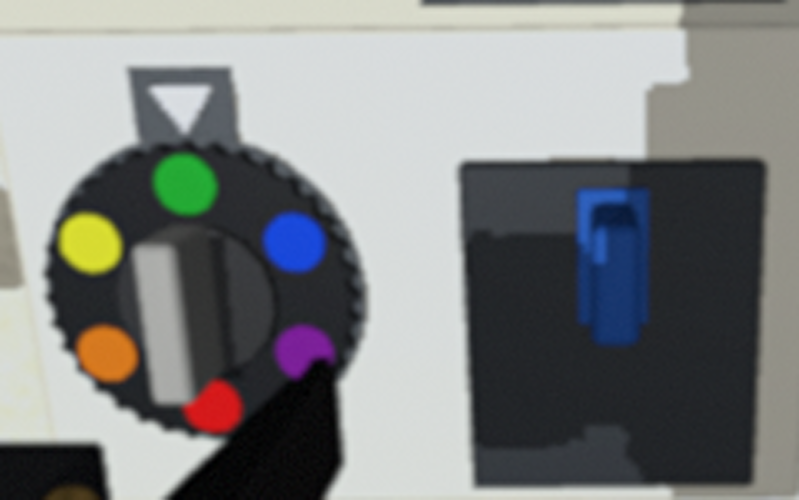

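Run:
```python
from h import *
import pickle
c=pickle.load(open("w2.pkl","rb"))
px=lambda x,y:((x+.5)/3.33-.5+80,(y+.5)/3.33-.5+110)
for n,q,z in(("top rear L",(594,344),144),("top rear R",(638,344),144),("top front L",(594,207),144),("top front R",(636,207),144),("flange fl",(577,190),110),("flange fr",(648,190),110),("lid rear",(600,486),110),("dot",(186,184),87),("arrowtip",(184,136),80)): print(n,onplane(c,px(*q),z).round(1))
c=env.calibration("top");
t=cv2.imread("pics/top2.png");cv2.imwrite("pics/t2c.png",cv2.resize(t[205:265,170:220],None,fx=10,fy=10,interpolation=cv2.INTER_CUBIC))
```

```text
top rear L [533.3 159.5]
top rear R [533.1 172.1]
top front L [493.5 158.8]
top front R [493.3 170.3]
flange fl [495.6 153.8]
flange fr [495.3 175.7]
lid rear [596.9 162.9]
dot [500.3  23.9]
arrowtip [485.4  21.9]
```

The dial is home: green points 181.3° against a case yaw of about 1.3°. The fin centre is about (515.7, 164.5). Descending to grip it a little high, with TCP z at 116, which leaves clearance to the lid at 60°.

>>> {"fn": "carry_out", "kwargs": {
  "series": [
    [0,0.14,-0.5,0.08],
    [0,0,-0.6,0],
    [0,0,-0.6,0],
    [0,0,-0.4,0],
    [0,0,-0.24,0]
  ]
}}

```text
t: 10.9
eef_pos: [515.2, 164.3, 114.6]
tcp_rot: [-3.141, -0.002, -3.119]
ft_force: [0.8, -0.2, 0.1]
opening: 1.0
grip_force: 0.0
```

>>> {"fn": "carry_out", "kwargs": {
  "series": [
    [0,0,0,0],
    [0,0,0,0],
    [0,0,0,0],
    [0,0,0,0],
    [0,0,0,0]
  ],
  "fingers": 1
}}

```text
t: 11.4
eef_pos: [515.7, 165.3, 116.8]
tcp_rot: [3.141, 0.001, -3.118]
ft_force: [-0.3, -0.5, -0.3]
opening: 0.637
grip_force: 0.0
```

>>> {"fn": "carry_out", "kwargs": {
  "series": [
    [0,0,0,0],
    [0,0,0,0],
    [0,0,0,0],
    [0,0,0,0],
    [0,0,0,0]
  ]
}}

```text
t: 11.9
eef_pos: [515.5, 165.2, 116.1]
tcp_rot: [3.142, -0.0, -3.118]
ft_force: [0.9, -0.2, 0.2]
opening: 0.217
grip_force: 0.0
```

>>> {"fn": "carry_out", "kwargs": {
  "series": [
    [0,0,0,0],
    [0,0,0,0],
    [0,0,0,0],
    [0,0,0,0],
    [0,0,0,0]
  ]
}}

```text
t: 12.4
eef_pos: [515.5, 165.4, 116.2]
tcp_rot: [3.141, 0.0, -3.118]
ft_force: [0.3, 5.2, -0.9]
opening: 0.146
grip_force: 30.0
```

>>> {"fn": "carry_out", "kwargs": {
  "series": [
    [0.064,0.001,0.137,0],
    [0.076,0.002,0.131,0],
    [0.086,0.002,0.124,0],
    [0.098,0.002,0.115,0],
    [0.106,0.002,0.107,0]
  ]
}}

```text
t: 12.9
eef_pos: [536.0, 165.9, 146.1]
tcp_rot: [3.141, -0.003, -3.118]
ft_force: [-0.2, 6.2, -9.1]
opening: 0.147
grip_force: 30.0
```

>>> {"fn": "carry_out", "kwargs": {
  "series": [
    [0.116,0.003,0.096,0],
    [0.124,0.003,0.088,0],
    [0,0,0,0],
    [0,0,0,0],
    [0,0,0,0]
  ]
}}

```text
t: 13.4
eef_pos: [548.5, 166.3, 155.6]
tcp_rot: [3.141, -0.001, -3.118]
ft_force: [-1.4, 5.3, -4.1]
opening: 0.144
grip_force: 30.0
```

>>> {"fn": "carry_out", "kwargs": {
  "series": [
    [0.132,0.003,0.075,0],
    [0.136,0.003,0.063,0],
    [0.142,0.003,0.052,0],
    [0.146,0.003,0.04,0],
    [0.149,0.003,0.026,0]
  ]
}}

```text
t: 13.9
eef_pos: [582.5, 167.1, 168.1]
tcp_rot: [3.141, -0.005, -3.118]
ft_force: [-5.6, 5.5, -2.2]
opening: 0.144
grip_force: 30.0
```

>>> {"fn": "carry_out", "kwargs": {
  "series": [
    [0,0,0,0],
    [0,0,0,0],
    [0,0,0,0],
    [0,0,0,0],
    [0,0,0,0]
  ]
}}

```text
t: 14.4
eef_pos: [583.2, 167.1, 168.2]
tcp_rot: [3.141, -0.003, -3.118]
ft_force: [-3.2, 6.0, -3.8]
opening: 0.146
grip_force: 30.0
```

Run:
```python
from h import *
im=env.read_camera("scene"); s=env.state(); print(s["t"],s["eef_pos"],s["ft_force"],s["moment"])
c=env.calibration("scene")
cv2.imwrite("pics/s3.png",cv2.resize(im[110:230,165:315,::-1],None,fx=5,fy=5,interpolation=cv2.INTER_CUBIC))
cv2.imwrite("pics/s3full.png",im[:,:,::-1])
```

```text
14.45 [583.19380533 167.12311098 168.19513081] [-3.71677958  6.09094597 -3.29424336] [1.09830785 0.56148634 0.00983015]
```

View pics/s3.png

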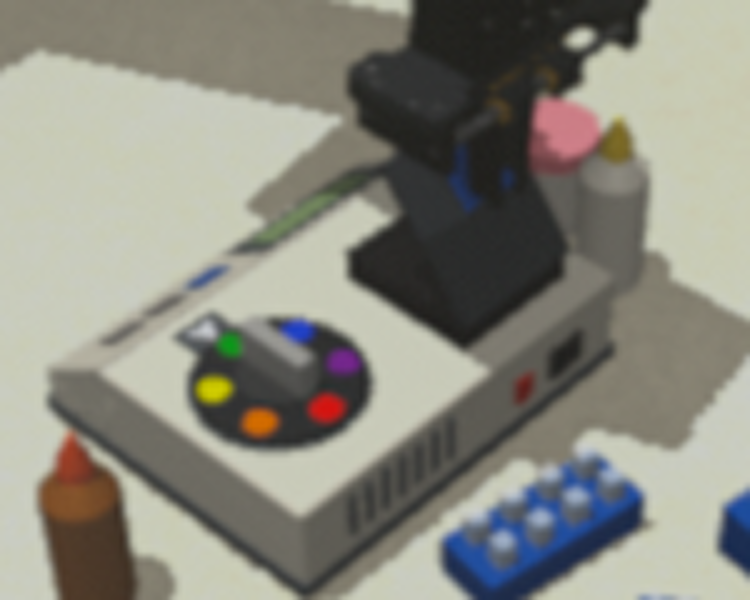

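The scene crop shows the lid open with its fin in the gripper and green at the arrow at (215,340) in the crop. By kinematics the angle is about 59.5°. I'll check that with an overlay.

Run:
```python
from h import *
c=env.calibration("scene"); im=cv2.imread("pics/s3full.png"); x0,y0,f=225,120,10
o=cv2.resize(im[120:180,225:300],None,fx=f,fy=f,interpolation=cv2.INTER_CUBIC); o=cv2.convertScaleAbs(o,alpha=1.6,beta=20)
yaw=np.radians(1.3);R=np.array([[np.cos(yaw),-np.sin(yaw)],[np.sin(yaw),np.cos(yaw)]])
def P(u,h,y,th):
    t=np.radians(th); l=[-u*np.cos(t)+h*np.sin(t),y]; xy=np.array([595,166.])+R@l; return [*xy,102+u*np.sin(t)+h*np.cos(t)]
def px(p): q=project(c,p); return tuple(int(v) for v in ((q-[x0,y0]+.5)*f-.5))
for th,col in((54,(0,0,255)),(60,(0,255,0)),(66,(255,255,0))):
    for a,b in(((0,0,-48),(112,0,-48)),((112,0,-48),(112,8,-48)),((0,8,-48),(112,8,-48)),((112,8,-48),(112,8,48)),((112,8,48),(0,8,48))): cv2.line(o,px(P(*a,th)),px(P(*b,th)),col,1)
cv2.imwrite("pics/ov.png",o)
```

```text
(no output)
```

View pics/ov.png

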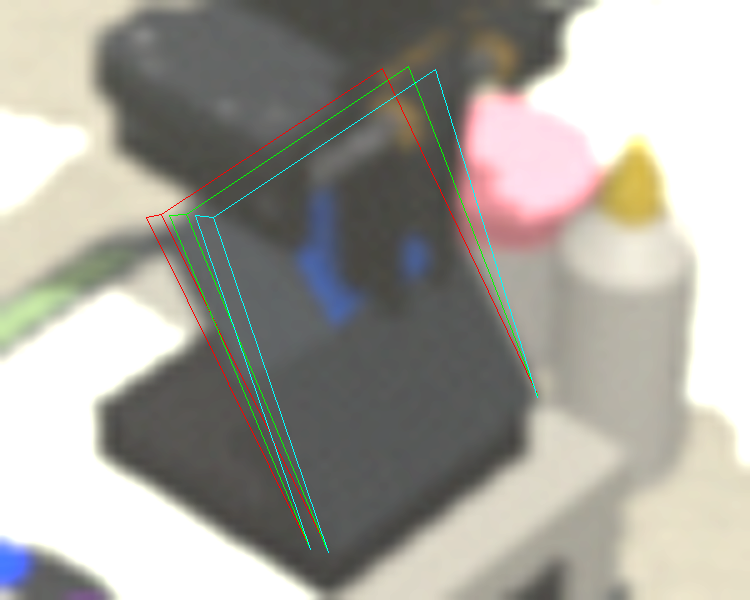

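The 60° outline fits the lid edges. I'll add the last half degree, let it settle and check the dial and lid before handing in.

>>> {"fn": "carry_out", "kwargs": {
  "series": [
    [0.015,0,0,0],
    [0,0,0,0],
    [0,0,0,0],
    [0,0,0,0],
    [0,0,0,0]
  ]
}}

```text
t: 14.95
eef_pos: [583.5, 167.1, 168.2]
tcp_rot: [3.141, -0.004, -3.118]
ft_force: [-4.9, 5.4, -0.8]
opening: 0.148
grip_force: 30.0
```

Run:
```python
from h import *
s=env.state(); print(s["t"],s["eef_pos"],s["ft_force"],s["grip_force"],s["opening"])
print(env.job_done())
```

```text
14.95 [583.49386309 167.13692751 168.2365586 ] [-4.86618272  5.41102802 -0.77344457] 29.996071457862854 0.14812457094461873
the job is handed in; nothing more can be done
None
```

I turned the filter dial to green with the lid shut, and the gripper is now holding the lid open at 60°, to within about 2°. The bottles, jar and rack were not touched, and I handed the job in at 15 s.

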